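# Screw the coffee jug's lid round to its pouring position

### The job

Two insulated jugs stand on the baking table with their pouring lids askew. Take the grip bar on the taller jug's lid and screw the lid clockwise (seen from above) until its pouring lip sits straight over the jug's beak, opposite the handle, where there is no stop to feel, then let go. Leave the squat jug's lid as it is.

Things in the scene. Friction and masses are not known exactly. Their poses are not given: they have to be found in the camera images.
- tall_jug: The taller of two steel insulated jugs, 100 mm across and 180 mm high up to the lid, held fast to the table by a black rubber suction foot 120 mm across (it does not move). Origin at the centre of its underside on the table, z up along the axis of the jug and the lid's thread. Its x axis points in the pouring direction: a small steel beak sticks out 55 mm from the axis at the neck on +x; the black loop handle is on -x, reaching 98 mm from the axis and up to 140 mm high.
- tall_lid (a joint): Angle (rad) of the tall jug's screw lid. 0: the lid's lip is straight over the beak, the wanted position. It grows as the lid is screwed clockwise seen from above; it starts between -1.4 and -0.6. It turns stiffly (about 0.12 N m) and stays where it is left; the thread lets it turn from -2.0 to 1.2, with no stop at 0. It sinks 8 mm per full turn (at most 2 mm in this job).
- tall_grip (a point): The point to grip on the tall jug's lid, on the thread axis, about 222 mm above the table. It turns with the lid: z up, x towards the lid's pouring lip. The lid is a black disc 84 mm across and 18 mm thick; its lip is a black tab 26 mm wide that reaches 62 mm from the axis. On top stands an aluminium grip bar, 56 mm long along x, 14 mm thick along y, its flat sides free from the lid's top (24 mm below this point) to the bar's top edge (10 mm above this point).
- squat_lip (a point): The tip of the lip on the lid of the other jug, to be left alone: a squat steel jug 124 mm across and 125 mm high up to the lid, with the same kind of lid and bar (bar top 177 mm above the table), also fixed by a suction foot. This point lies 60 mm out from that lid's axis, about 132 mm above the table; x points outwards from the axis.

How it is judged:
At the end, for the whole second after the job is handed in: The tall jug's lid rests with its lip within 0.2 rad (11 degrees) of straight over the beak, released; the squat jug's lip is within 12 mm of where it was at the start (value of joint tall_lid between -0.2 and 0.2 rad and velocity of joint tall_lid between -0.1 and 0.1 rad/s and distance of squat_lip from where it was at the start of the episode below 0.012 m); the robot touches nothing.
It fails at once if the squat jug's lid is turned (its lip moves more than 12 mm) (distance of squat_lip from where it was at the start of the episode above 0.012 m).
It also fails if it takes over 32 s, if anything falls off the work surface, if the arm or the gripper's body presses on something with over 40 N, if the wrist force passes 120 N, or if a joint passes its speed limit or range.

### The arm

A 6-joint arm with a two-finger parallel gripper is mounted at the origin on the work surface. World frame = base frame: x ahead of the robot, y to its left, z up, the work surface at z = 0. Lengths are in m, angles in rad, forces in N, time in s.
With the tool pointing down it reaches from about 0.425 to 0.95 m from the base axis. Payload 3.5 kg.
Tool frame: the origin (TCP) lies midway between the tips of the shut fingers; the grasp point (between the pads) lies 19 mm behind it; z points along the fingers, y is the direction in which the jaws open and shut (so a half turn about z gives the same grasp; the last joint's range is limited). The gripper opens to 85 mm and grips with 20 to 120 N. Pads are 22 mm wide; open, the fingers measure 114 mm over their backs; the gripper's body (76 mm by 85 mm) begins 54 mm behind the grasp point. The pads swing forward as they close: fully open they stand 13 mm farther back than shut.
Start: joints at [1.042, 0.286, 1.577, -0, 1.279, -0.15], TCP at [0.25, 0.627, 0.231] pointing down, gripper open.
Joint ranges: [-2.77, 2.77], [-0.9, 2.22], [0.21, 2.48], [-1.53, 4.67], [0.24, 2.81], [-2.84, 2.84]. Speed limits (rad/s): [2.79, 2.79, 3.14, 3.14, 3.14, 3.14].

### API

Orientations are given as a unit quaternion [x, y, z, w].
In Python, from plant import * gives the robot as it stands.
- The arm moves only by the shell command python3 -m jog 'ROWS' [FORCE]. ROWS is a JSON object of lists of equal length, an entry for each row: "travel": the shift along the world's x, y, z in mm, a list of three; "dr": the turn, a rotation vector about the world's x, y, z in degrees, a list of three; "jaw": the closure in counts, from 0 (fully open) to 255 (shut). In form: {"travel": [[x, y, z], ...], "dr": [[wx, wy, wz], ...], "jaw": [jaw, ...]}. A call has 1 to 5 rows; each row shifts and turns the commanded pose from where the row before left it; what a row does not reach is not made up. A row lasts 1/12 s, in which the tool goes at most 41.7 mm and 7.16 degrees, less where a joint would pass 70% of its speed; a pose out of reach is approached as far as the arm can. A call is refused whole if a number of a shift passes 41.7 or a number of a turn 7.16, either way. A call with a gripper value outside its range is refused whole. The fingers move at their own pace and stop on an object; FORCE is the grip in N (left out, the last holds). Time passes only in rows, so rows that do not move let the fingers close. It gives the time, the measured TCP pose, the force and the opening at its end, in the units of the state.
- get_state(): the state, without advancing time (a new reading comes with each control period).
- read_camera(name): name is "side" or "top"; returns the picture (420x560x3 uint8, red, green, blue); there is no depth.
- camera_info(name): a dict with "K" (3x3 intrinsics, pixels), "k1" (the pictures are not rectified: a ray, as slopes to the right and down, at radius r is drawn at 1 + k1 r^2 times it, then the intrinsics apply), "R" (3x3) and "t" (3): a world point X has camera coordinates R X + t. Camera axes: x right, y down, z forward; pixel columns grow to the right and rows downward; lengths in m; the calibration is good to about 2 mm. A picture is of the moment at which its call begins. camera_info takes no time and is no camera call.
- sign_off(): hands the job in, once; it reports no verdict.
The state is a dict: "time": time; "qpos": joint angles; "dq": joint speeds; "joint_efforts": joint torques, N m; "eef_pos": TCP position; "tcp_rot": TCP orientation; "contact_force": force on the tool from outside, world axes, zero at the start; "wrist_torque": the same for the moment, N m; "opening": opening from 0.0 (shut) to 1.0 (fully open).
Only numpy, scipy, OpenCV 4.12 (cv2) and the standard library are available. Lean on these libraries where they do the work, as an engineer would, in place of code of your own. Each camera call takes 0.05 s, during which the arm holds its last target. There are 200 camera calls.

## Working session

There is one attempt and no reset: what is moved stays moved. The work goes in short steps, Python scripts to look and compute and a shell command to move; the robot and the scene stay as the last step left them, time stands still between calls to the robot, and variables do not carry over. Pictures are saved under pics/ and viewed, about 8 in all and at most 12, crops included, and the job is handed in when it is done.

```bash
mkdir -p pics; python3 - <<'E'
from plant import *
import cv2
s=get_state();print(s)
for n in("side","top"):
    im=read_camera(n);cv2.imwrite(f"pics/{n}0.png",im[:,:,::-1]);c=camera_info(n);print(n,c)
E
```

```text
{'time': 0.0, 'qpos': array([ 1.04204664e+00,  2.87170782e-01,  1.57818130e+00, -3.24898814e-06,
        1.27858313e+00, -1.50028924e-01]), 'dq': array([-0.00066154,  0.00104697, -0.00161335, -0.00060625,  0.000334  ,
       -0.00053574]), 'joint_efforts': array([-1.77423597e-03, -4.05997217e+01, -2.92618150e+01, -1.83981615e-04,
        6.00589468e-03,  1.03499417e-05]), 'eef_pos': array([0.24922654, 0.62660005, 0.22994143]), 'tcp_rot': array([ 1.88230156e-01,  9.82124247e-01, -1.10498321e-03, -3.88465075e-04]), 'contact_force': array([-0.07191281, -0.50341692, -0.10430047]), 'wrist_torque': array([-0.04232849, -0.03233672, -0.02856161]), 'opening': 1.0044360661920273}
side {'K': array([[517.68216417,   0.        , 278.11253352],
       [  0.        , 517.68216417, 207.67482004],
       [  0.        ,   0.        ,   1.        ]]), 'k1': -0.15337355022812355, 'R': array([[ 0.97320281, -0.22921983, -0.01829092],
       [-0.13211192, -0.49225581, -0.86036658],
       [ 0.18820927,  0.83972763, -0.50934741]]), 't': array([-0.54308778,  0.19839786,  1.06864702])}
top {'K': array([[477.93589528,   0.        , 280.21566604],
       [  0.        , 477.93589528, 205.73878436],
       [  0.        ,   0.        ,   1.        ]]), 'k1': -0.05385981663915871, 'R': array([[ 0.0208571 , -0.99971972,  0.01120134],
       [-0.99853935, -0.02138839, -0.04961561],
       [ 0.04984128, -0.01015014, -0.99870557]]), 't': array([-0.03260468,  0.56018293,  1.14448363])}
```

View pics/side0.png

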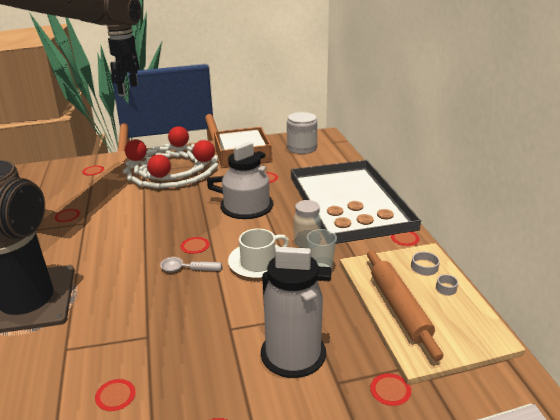

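View pics/top0.png

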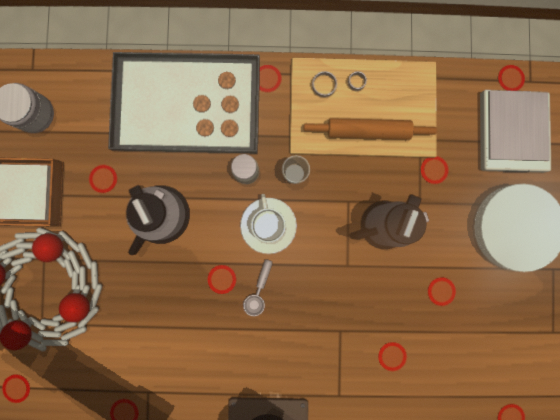

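```bash
python3 - <<'E'
import cv2,numpy as np
a=cv2.imread("pics/top0.png")[170:270,335:455]
b=cv2.imread("pics/side0.png")[235:375,240:350]
a=cv2.resize(a,(480,400),interpolation=cv2.INTER_CUBIC);b=cv2.resize(b,(314,400),interpolation=cv2.INTER_CUBIC)
cv2.imwrite("pics/crop.png",cv2.convertScaleAbs(np.hstack([a,b]),alpha=1.5,beta=20))
E
```

```text
(no output)
```

View pics/crop.png

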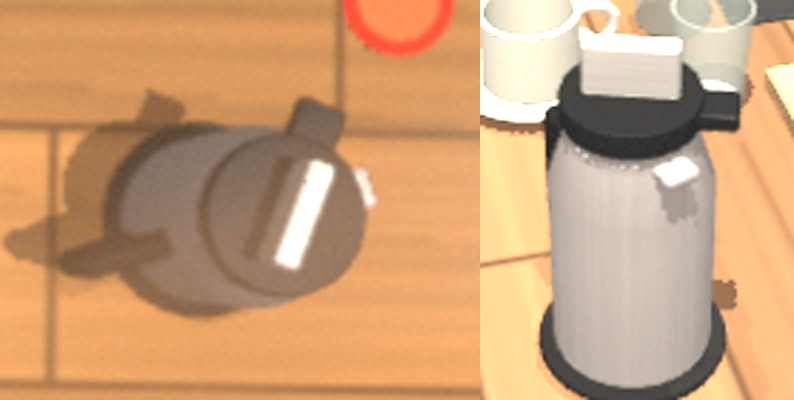

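```bash
cat > h.py <<'E'
from plant import *
import cv2,numpy as np
C={n:camera_info(n) for n in("side","top")}
def ray(n,p):
    c=C[n];u=cv2.undistortPoints(np.array([[p]],float),c["K"],np.array([c["k1"],0,0,0,0.]))[0,0]
    return -c["R"].T@c["t"],c["R"].T@np.array([*u,1])
def plane(n,p,z):
    o,d=ray(n,p);return o+d*(z-o[2])/d[2]
def tri(p,q):
    o,d=ray("top",p);e,f=ray("side",q)
    s=np.linalg.lstsq(np.c_[d,-f],e-o,rcond=None)[0];a=o+d*s[0];b=e+f*s[1];return (a+b)/2,np.linalg.norm(a-b)
def T(x,y):return (x/4+335,y/4+170)
def S(x,y):return ((x-480)/2.855+240,y/2.857+235)
def deg(v):return np.degrees(np.arctan2(v[1],v[0]))
E
python3 - <<'E'
from h import *
np.set_printoptions(precision=4,suppress=True)
a=plane("top",T(321.5,162),.232);b=plane("top",T(287.5,267),.232)
ax=(a+b)/2;print("bar",a,b,"c",ax,"len",np.linalg.norm(a-b),"ang",deg(a-b))
print("disc c",plane("top",T(284.5,217),.198))
l=plane("top",T(324,105),.198);print("lip",l,deg(l-ax),np.linalg.norm((l-ax)[:2]))
k,e=tri(T(364,188),S(680,172));print("beak",k,e,deg(k-ax),np.linalg.norm((k-ax)[:2]))
for z in(.16,.17,.18):k=plane("top",T(372,205),z);k2=plane("top",T(359,168),z);k=(k+k2)/2;print(z,k,deg(k-ax),np.linalg.norm((k-ax)[:2]))
for z in(.14,.13,.08,.05):
  k=plane("top",T(65,263),z);print("handle",z,k,deg(ax-k),np.linalg.norm((k-ax)[:2]))
k=plane("top",T(165,247),.135);print("hroot",k,deg(ax-k),np.linalg.norm((k-ax)[:2]))
l,e=tri(T(346,113),S(738,130));print("lipcorner",l,e)
# side view of bar top ends
a=plane("side",S(580,45),.232);b=plane("side",S(683,45),.232);print("side bar",a,b,(a+b)/2,deg(a-b))
E
```

```text
bar [ 0.5462 -0.2865  0.232 ] [ 0.4939 -0.2699  0.232 ] c [ 0.52   -0.2782  0.232 ] len 0.054811362099845135 ang -17.599840231660465
disc c [ 0.5191 -0.2776  0.198 ]
lip [ 0.5771 -0.2977  0.198 ] -18.82062807193247 0.06026330637130668
beak [ 0.5358 -0.3259  0.1755] 0.00038655753185556896 -71.77582382619862 0.050237728836802754
0.16 [ 0.5369 -0.3316  0.16  ] -72.49358662534884 0.056016090836419494
0.17 [ 0.5366 -0.3285  0.17  ] -71.79981517394538 0.05287603971704385
0.18 [ 0.5362 -0.3253  0.18  ] -71.01857407311677 0.049744719218455316
handle 0.14 [ 0.4929 -0.1743  0.14  ] -75.3455806387875 0.10746747591954556
handle 0.13 [ 0.4928 -0.1759  0.13  ] -75.07480506409411 0.10594304946372664
handle 0.08 [ 0.4923 -0.1839  0.08  ] -73.59540385805367 0.09835970381947172
handle 0.05 [ 0.492  -0.1887  0.05  ] -72.59339550815457 0.09384523529154222
hroot [ 0.5026 -0.2295  0.135 ] -70.24492226954588 0.051729780973225836
lipcorner [ 0.5737 -0.3125  0.1868] 0.0007241327664845061
side bar [ 0.4932 -0.2726  0.232 ] [ 0.5481 -0.2871  0.232 ] [ 0.5206 -0.2799  0.232 ] 165.1984891940312
```

```bash
python3 -m jog '{"travel":[[28,-20,14],[28,-20,14],[28,-20,14],[28,-20,14],[28,-20,14]],"dr":[[0,0,0],[0,0,0],[0,0,0],[0,0,0],[0,0,0]],"jaw":[0,0,0,0,0]}' 40
python3 -m jog '{"travel":[[6,-38,0],[6,-38,0],[6,-38,0],[6,-38,0],[6,-38,0]],"dr":[[0,0,0],[0,0,0],[0,0,0],[0,0,0],[0,0,0]],"jaw":[0,0,0,0,0]}'
python3 -m jog '{"travel":[[6,-38,0],[6,-38,0],[6,-38,0],[6,-38,0],[6,-38,0]],"dr":[[0,0,0],[0,0,0],[0,0,0],[0,0,0],[0,0,0]],"jaw":[0,0,0,0,0]}'
python3 -m jog '{"travel":[[6,-38,0],[6,-38,0],[6,-38,0],[6,-38,0],[6,-38,0]],"dr":[[0,0,0],[0,0,0],[0,0,0],[0,0,0],[0,0,0]],"jaw":[0,0,0,0,0]}'
```

```text
time: 0.52
eef_pos: [0.3903, 0.5259, 0.3013]
tcp_rot: [0.188, 0.982, -0.0, -0.0]
contact_force: [-0.6, 0.1, -0.3]
opening: 0.999
time: 0.93
eef_pos: [0.4193, 0.3353, 0.3007]
tcp_rot: [0.188, 0.982, -0.0, -0.0]
contact_force: [1.2, -0.1, 0.2]
opening: 1.003
time: 1.35
eef_pos: [0.4491, 0.1454, 0.3009]
tcp_rot: [0.188, 0.982, -0.0, -0.0]
contact_force: [-0.0, 0.5, 0.9]
opening: 1.001
time: 1.77
eef_pos: [0.4792, -0.0446, 0.301]
tcp_rot: [0.188, 0.982, 0.0, -0.0]
contact_force: [0.1, -0.4, 0.0]
opening: 1.003
```

```bash

python3 -m jog '{"travel":[[7,-38,0],[7,-38,0],[7,-38,0],[7,-38,0],[7,-38,0]],"dr":[[0,0,0],[0,0,0],[0,0,0],[0,0,2],[0,0,2]],"jaw":[0,0,0,0,0]}'
python3 -m jog '{"travel":[[6,-37,0],[0,-7,0],[0,0,0]],"dr":[[0,0,0],[0,0,0],[0,0,0]],"jaw":[0,0,0]}'
python3 - <<'E'
from h import *
im=[]
for n,p in(("top",(330,165)),("side",(230,175))):
    r=read_camera(n)[:,:,::-1];c=r[p[1]:p[1]+110,p[0]:p[0]+130];im.append(cv2.resize(c,(390,330),interpolation=cv2.INTER_CUBIC))
cv2.imwrite("pics/c1.png",cv2.convertScaleAbs(np.hstack(im),alpha=1.5,beta=20));print(get_state()["qpos"])
E
```

```text
time: 2.18
eef_pos: [0.5143, -0.2347, 0.3008]
tcp_rot: [0.153, 0.988, 0.0, -0.0]
contact_force: [2.0, -0.3, -0.1]
opening: 0.996
time: 2.43
eef_pos: [0.52, -0.279, 0.3001]
tcp_rot: [0.156, 0.988, 0.0, -0.001]
contact_force: [0.3, 0.1, 0.1]
opening: 0.999
[-6.60451690e-01  5.30075375e-02  1.71569070e+00  6.15374416e-04
  1.37471202e+00 -1.92199968e+00]
```

View pics/c1.png

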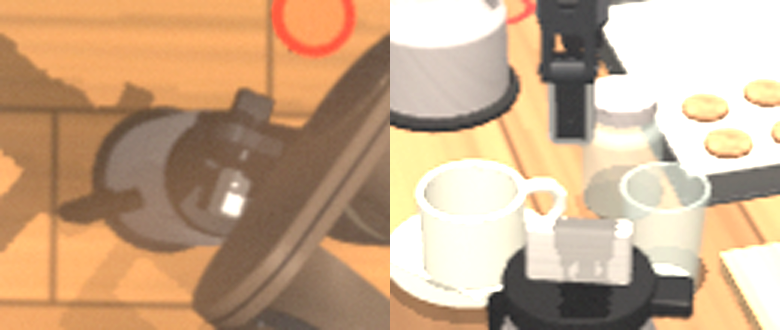

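```bash

python3 -m jog '{"travel":[[0,0,-25],[0,0,-25],[0,0,-22],[0,0,-20],[0,0,0]],"dr":[[0,0,0],[0,0,0],[0,0,0],[0,0,0],[0,0,0]],"jaw":[0,0,0,0,0]}' 40
python3 -m jog '{"travel":[[0,0,0],[0,0,0],[0,0,0],[0,0,0],[0,0,0]],"dr":[[0,0,0],[0,0,0],[0,0,0],[0,0,0],[0,0,0]],"jaw":[120,150,180,200,220]}' 40
python3 -m jog '{"travel":[[0,0,0],[0,0,0],[0,0,0],[0,0,0],[0,0,0]],"dr":[[0,0,0],[0,0,0],[0,0,0],[0,0,0],[0,0,0]],"jaw":[255,255,255,255,255]}' 40
python3 -c "
from plant import *
s=get_state();print(s['contact_force'],s['wrist_torque'],s['opening'])"
```

```text
time: 2.95
eef_pos: [0.5184, -0.273, 0.2042]
tcp_rot: [0.153, 0.988, 0.002, -0.004]
contact_force: [0.2, 0.1, -0.6]
opening: 0.997
time: 3.37
eef_pos: [0.5212, -0.2771, 0.2109]
tcp_rot: [0.154, 0.988, -0.001, 0.001]
contact_force: [-1.2, -0.4, 0.6]
opening: 0.298
time: 3.78
eef_pos: [0.5211, -0.2764, 0.2106]
tcp_rot: [0.154, 0.988, 0.001, 0.001]
contact_force: [0.6, 4.2, 6.3]
opening: 0.151
[0.64428454 4.17450901 6.3198873 ] [ 0.69496807  0.04297963 -0.13735614] 0.1508229746373962
```

```bash

python3 -m jog '{"travel":[[0,1,0],[0,0,0],[0,0,0],[0,0,0],[0,0,0]],"dr":[[0,0,0],[0,0,-4],[0,0,-5],[0,0,-5],[0,0,-5]],"jaw":[255,255,255,255,255]}' 60
python3 -m jog '{"travel":[[0,0,0],[0,0,0],[0,0,-1],[0,0,0],[0,0,0]],"dr":[[0,0,-5],[0,0,-5],[0,0,-5],[0,0,-5],[0,0,0]],"jaw":[255,255,255,255,255]}' 60
python3 -c "
from plant import *
s=get_state();print(s['contact_force'],s['wrist_torque'],s['opening'],s['qpos'])"
```

```text
time: 4.2
eef_pos: [0.521, -0.2763, 0.2103]
tcp_rot: [0.316, 0.949, -0.001, 0.001]
contact_force: [0.0, 1.0, 3.3]
opening: 0.151
time: 4.62
eef_pos: [0.5209, -0.2764, 0.2098]
tcp_rot: [0.476, 0.879, -0.0, 0.001]
contact_force: [-1.7, 1.2, 5.0]
opening: 0.15
[-1.73195053  1.17713653  5.00121766] [ 0.34188183  0.22098291 -0.12771188] 0.1503717805379315 [-6.59468071e-01  1.17945710e-01  1.81320389e+00 -6.57099188e-04
  1.20865907e+00 -1.23772978e+00]
```

```bash

python3 -m jog '{"travel":[[0,0,0],[0,0,0],[0,0,0],[0,0,0],[0,0,0]],"dr":[[0,0,-5],[0,0,-5],[0,0,-5.4],[0,0,0],[0,0,0]],"jaw":[255,255,255,255,255]}' 60
python3 -m jog '{"travel":[[0,0,0],[0,0,0],[0,0,0],[0,0,0],[0,0,0]],"dr":[[0,0,0],[0,0,0],[0,0,0],[0,0,0],[0,0,0]],"jaw":[200,150,80,0,0]}' 60
python3 -m jog '{"travel":[[0,0,0],[0,0,10],[0,0,30],[0,0,30],[0,0,30]],"dr":[[0,0,0],[0,0,0],[0,0,0],[0,0,0],[0,0,0]],"jaw":[0,0,0,0,0]}'
python3 -m jog '{"travel":[[-8,40,0],[-8,40,0],[-8,40,0],[-8,40,0],[0,0,0]],"dr":[[0,0,0],[0,0,0],[0,0,0],[0,0,0],[0,0,0]],"jaw":[0,0,0,0,0]}'
python3 - <<'E'
from h import *
im=[]
for n,(x,y,w,h) in(("top",(335,170,120,100)),("side",(240,235,110,140))):
    r=read_camera(n)[:,:,::-1];im.append(cv2.resize(r[y:y+h,x:x+w],(480 if n=="top" else 314,400),interpolation=cv2.INTER_CUBIC))
cv2.imwrite("pics/c2.png",cv2.convertScaleAbs(np.hstack(im),alpha=1.5,beta=20))
E
```

```text
time: 5.03
eef_pos: [0.5209, -0.2764, 0.2095]
tcp_rot: [0.588, 0.809, -0.0, 0.001]
contact_force: [-1.9, 2.0, 5.7]
opening: 0.142
time: 5.45
eef_pos: [0.5203, -0.2758, 0.2077]
tcp_rot: [0.588, 0.809, -0.0, -0.0]
contact_force: [0.4, 0.0, -0.3]
opening: 0.776
time: 5.87
eef_pos: [0.5204, -0.2757, 0.3099]
tcp_rot: [0.588, 0.809, -0.0, -0.0]
contact_force: [-0.0, 0.1, 1.1]
opening: 1.0
time: 6.28
eef_pos: [0.4875, -0.1104, 0.3096]
tcp_rot: [0.586, 0.81, 0.001, -0.0]
contact_force: [-0.2, 0.0, 0.3]
opening: 0.999
```

View pics/c2.png

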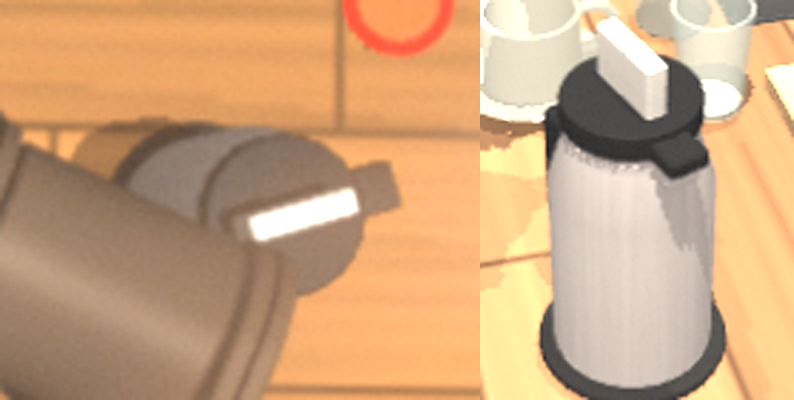

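```bash
python3 - <<'E'
from h import *
a=plane("top",T(357,201),.231);b=plane("top",T(250,229),.231);print("bar",deg(a-b),(a+b)/2)
l=plane("top",T(393,185),.197);print("lip",deg(l-(a+b)/2))
s=get_state();print(s["time"],s["eef_pos"],s["contact_force"],abs(s["dq"]).max())
c=cv2.absdiff(read_camera("side")[:,:,::-1],cv2.imread("pics/side0.png"))[135:220,205:275].max(2);print("squat px changed",(c>40).sum())
E
```

```text
bar -74.40286232623392 [ 0.51976999 -0.27804248  0.231     ]
lip -73.20619449038992
6.3833 [ 0.48857366 -0.11461988  0.30957114] [ 0.64934185 -0.91532057  0.24700584] 0.041025213293386306
squat px changed 537
```

```bash
python3 - <<'E'
from h import *
r=read_camera("side")[:,:,::-1]
cv2.imwrite("pics/c3.png",cv2.resize(np.hstack([r[120:225,195:295],cv2.imread("pics/side0.png")[120:225,195:295]]),(762,400)))
E
```

```text
(no output)
```

View pics/c3.png

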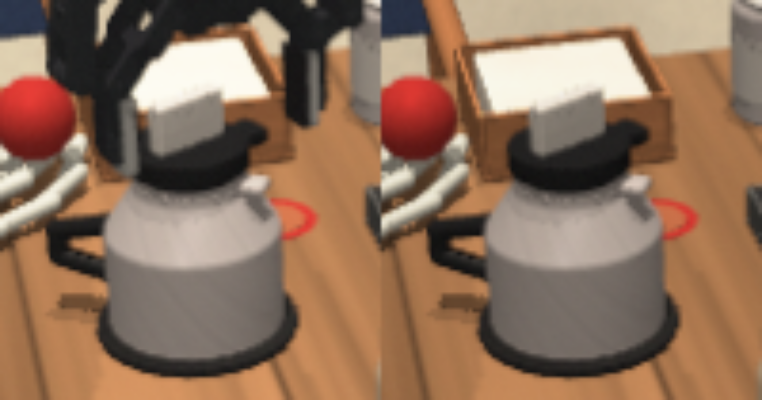

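The squat jug's lid looks the same as at the start. The pixels that changed are the gripper, which hangs in the line of sight and is well clear of the jug.

```bash
python3 -c "
from plant import *
print(sign_off())"
```

```text
the job is handed in; nothing more can be done
None
```

I gripped the tall jug's lid by its bar and turned it about 54.5° clockwise. I then let go, lifted clear and handed the job in at about 6.5 s.

- **Lid angle:** after release, the bar measured −74.4° and the lip −73.2° in the world frame, against about −72° for the beak. That is 1–2° of error, within the 11° allowed. In both views the lip covers the beak.
- **Squat jug:** a pixel comparison against the start flagged 537 changed pixels. The picture shows these are the gripper in front of the camera; the jug's bar and lip look unchanged.
- **Arm at hand-in:** the gripper was open and clear of everything. The force reading was about 1 N, which is sensor noise.

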